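Turn the paddle boards over and file them by their underside mark

ROBOT

A 7-joint arm with a two-finger parallel gripper is mounted at the origin on a cart in front of the work surface, level with it; the furniture and walls round the work are solid. World frame = base frame: x ahead of the robot, y to its left, z up, the work surface at z = 0. Lengths are in m, angles in rad, forces in N, time in s.
With the tool pointing down it reaches from about 0.425 to 0.925 m from the base axis. Payload 6.8 kg.
Tool frame: the origin (TCP) lies midway between the tips of the shut fingers; the grasp point (between the pads) lies 19 mm behind it; z points along the fingers, y is the line along which they close (so a half turn about z gives the same grasp; the last joint's range is limited). The gripper opens to 85 mm and grips with 20 to 120 N. Pads are 22 mm wide; open, the fingers measure 114 mm over their backs; the gripper's body (76 mm by 85 mm) begins 54 mm behind the grasp point. The pads swing forward as they close: fully open they stand 13 mm farther back than shut.
Start: joints at [-1.277, 0.477, 0.022, 1.555, -0.011, 1.109, -0.083], TCP at [0.264, 0.621, 0.198] pointing down, gripper open.
Joint ranges: [-2.96, 2.96], [-0.34, 2.1], [-1.41, 1.46], [0.24, 2.44], [-1.37, 4.51], [0.17, 1.92], [-2.96, 2.96]. Speed limits (rad/s): [2.39, 2.39, 3.14, 3.14, 3.14, 3.14, 3.14].

INTERFACE

Orientations are given as a unit quaternion [w, x, y, z].
In Python, from station import bot gives the robot as it stands.
- The arm moves only by the tool jog_arm, never from a script. Its argument "rows" is a list of rows, each an object of numbers: "fingers": the finger opening in mm, from 0 to 85.4; "x", "y", "z": the shift along the tool's x, y, z in mm; "ax", "ay", "az": the turn, a rotation vector about the tool's x, y, z in degrees. A call has exactly 8 rows; each row shifts and turns the commanded pose from where the row before left it, along the tool's axes as they then stand; what a row does not reach is not made up. A row lasts 1/10 s, in which the tool goes at most 50 mm and 8.59 degrees, less where a joint would pass 70% of its speed; a pose out of reach is approached as far as the arm can. A call with a gripper value outside its range is refused whole. The fingers move at their own pace and stop on an object; "force" is the grip in N (left out, the last holds). Time passes only in rows, so rows that do not move let the fingers close, or fill a call up. It gives the time, the measured TCP pose, the force, the opening and the grip force at its end, in the units of the state.
- bot.get_obs(): the state, without advancing time (a new reading comes with each control period).
- bot.read_camera(name): name is "scene" or "top"; returns a dict with "pixels" (400x640x3 uint8, red, green, blue), "vertical_fov" (degrees; the focal length in pixels is half the picture's height over the tangent of half this angle, whatever the lens; pixels are square), "cx", "cy" (the principal point, pixels), "dist_coeffs" ([k1, k2, p1, p2, k3] as OpenCV has them; the pictures are not rectified), "world_from_camera" (4x4, takes a point from camera to world coordinates). Camera axes: x right, y down, z forward; pixel columns grow to the right and rows downward; lengths in m; the calibration is good to about 2 mm. A picture is of the moment at which its call begins. There is no depth.
- bot.hand_in(): hands the job in; it is judged then, once.
The state is a dict: "t": time; "q": joint angles; "joint_vel": joint speeds; "joint_torque": joint torques, N m; "eef_pos": TCP position; "tool_rot": TCP orientation; "contact_force": force on the tool from outside, world axes, zero at the start; "torque": the same for the moment, N m; "gripper_width": opening from 0.0 (shut) to 1.0 (fully open); "grasp_force": force on a finger pad.
Only numpy, scipy, OpenCV 4.12 (cv2) and the standard library are available. Lean on these libraries where they do the work, as an engineer would, in place of code of your own. Each camera call takes 0.05 s, during which the arm holds its last target. There are 200 camera calls.

TASK

The two wooden paddle boards in the rack on the right stand with their undersides to the wall. Turn each one over, so that its underside faces you, to see the mark there, a ring or two bars, and stand it, grip up, in the holder whose sloping front bears the same mark, with the board's mark facing the holder's front. Read before you file: neither board may go into the wrong holder.

Things in the scene. Friction and masses are not known exactly. Their poses are not given: they have to be found in the camera images.
- board_ring: wooden paddle board, 14 thick (x) x 110 wide (y) x 100 high, plus a grip 36 wide, 45 high up from its top edge's middle; 0.14 kg. Dark ring 50 wide on one face only. Origin: middle of lower edge; x out of the marked face, z up to the grip. Starts loose, upright, mark to the wall, in either bay (140 apart) of a fixed rack: slot floor 8 above worktop, 20 wide, rails to 32 high
- board_bars: wooden paddle board, 14 thick (x) x 110 wide (y) x 100 high, plus a grip 36 wide, 45 high up from its top edge's middle; 0.14 kg. Two dark level bars 50 wide on one face only. Origin: middle of lower edge; x out of the marked face, z up to the grip. Starts loose, upright, mark to the wall, in either bay (140 apart) of a fixed rack: slot floor 8 above worktop, 20 wide, rails to 32 high
- holder_ring: fixed open wooden holder, 97 deep (x) x 152 wide (y) x 70 high, a dark ring on its sloping front. Well 40 deep, 140 wide, floor 6 above worktop, centre 71 behind (x = +71) the origin. Origin: middle of front lower edge; x to the back, z up. Holders may be swapped. A tall air fryer (world x over 0.53 m, y -0.13 to 0.13 m) stands between rack and holders
- holder_bars: fixed open wooden holder, 97 deep (x) x 152 wide (y) x 70 high, two dark level bars on its sloping front. Well 40 deep, 140 wide, floor 6 above worktop, centre 71 behind (x = +71) the origin. Origin: middle of front lower edge; x to the back, z up. Holders may be swapped. A tall air fryer (world x over 0.53 m, y -0.13 to 0.13 m) stands between rack and holders

How it is judged:
At the end, for the whole second after the job is handed in: Each board stands in the well of the holder with its own mark (lower edge within 30 mm of the middle sideways, between the well's walls and less than 30 mm above the worktop), grip up within 34 degrees of upright, its marked face to the holder's sloping front, at rest (x of board_ring in the frame of holder_ring between 0.045 and 0.097 m and y of board_ring in the frame of holder_ring between -0.03 and 0.03 m and z of board_ring in the frame of holder_ring below 0.03 m and angle between each of board_ring, board_bars's own z axis and vertical below 0.6 rad and x of holder_ring in the frame of board_ring above 0.02 m and linear speed of each of board_ring, board_bars below 0.02 m/s and x of board_bars in the frame of holder_bars between 0.045 and 0.097 m and y of board_bars in the frame of holder_bars between -0.03 and 0.03 m and z of board_bars in the frame of holder_bars below 0.03 m and x of holder_bars in the frame of board_bars above 0.02 m); the robot touches nothing.
It fails at once if the board marked with a ring is put into the holder of the other mark (x of board_ring in the frame of holder_bars between 0.045 and 0.097 m and y of board_ring in the frame of holder_bars between -0.05 and 0.05 m and z of board_ring in the frame of holder_bars below 0.05 m).
It fails at once if the board marked with two bars is put into the holder of the other mark (x of board_bars in the frame of holder_ring between 0.045 and 0.097 m and y of board_bars in the frame of holder_ring between -0.05 and 0.05 m and z of board_bars in the frame of holder_ring below 0.05 m).
It also fails if it takes over 72 s, if anything falls off the work surface, if the arm or the gripper's body presses on something with over 40 N, if the wrist force passes 120 N, or if a joint passes its speed limit or range.

## Working session

There is one attempt and no reset: what is moved stays moved. The work goes in short steps, Python scripts to look and compute and a tool call to move; the robot and the scene stay as the last step left them, time stands still between calls to the robot, and variables do not carry over. Pictures are saved under pics/ and viewed, at most 13 in all, crops included, and the job is handed in when it is done.

Besides the shell and the picture viewer there is one more tool, called after "Request:" as name(argument=value, ...) on one line, values as JSON. jog_arm: Moves the arm, as the interface text tells. Its arguments: {"type":"object","properties":{"rows":{"type":"array","items":{"type":"object","properties":{"fingers":{"type":"number"},"x":{"type":"number"},"y":{"type":"number"},"z":{"type":"number"},"ax":{"type":"number"},"ay":{"type":"number"},"az":{"type":"number"}}}},"force":{"type":"number"}},"required":["rows"]}

```bash
ls; mkdir -p pics; cat > h.py <<'E'
import numpy as np,cv2
from station import bot
def cam(n):
    c=bot.read_camera(n);p=c["pixels"];f=p.shape[0]/2/np.tan(np.radians(c["vertical_fov"])/2)
    c["K"]=np.array([[f,0,c["cx"]],[0,f,c["cy"]],[0,0,1]]);c["T"]=np.array(c["world_from_camera"]);c["d"]=np.array(c["dist_coeffs"],float);return c
def save(c,n,crop=None,s=1):
    p=c["pixels"][:,:,::-1]
    if crop: x0,y0,x1,y1=crop;p=p[y0:y1,x0:x1]
    cv2.imwrite("pics/"+n,cv2.resize(p,None,fx=s,fy=s,interpolation=cv2.INTER_CUBIC))
def ray(c,u,v):
    q=cv2.undistortPoints(np.array([[[u,v]]],float),c["K"],c["d"])[0,0]
    return c["T"][:3,3],c["T"][:3,:3]@np.array([q[0],q[1],1])
def plane(c,u,v,val,ax=2):
    o,d=ray(c,u,v);return o+d*(val-o[ax])/d[ax]
def tri(c1,p1,c2,p2):
    o,d=ray(c1,*p1);a,b=ray(c2,*p2)
    s=np.linalg.lstsq(np.c_[d,-b],a-o,rcond=None)[0];P=o+d*s[0];Q=a+b*s[1];return (P+Q)/2,np.linalg.norm(P-Q)
def proj(c,P):
    M=np.linalg.inv(c["T"]);return cv2.projectPoints(np.array([P],float),cv2.Rodrigues(M[:3,:3])[0],M[:3,3],c["K"],c["d"])[0][0,0]
E
python3 - <<'E'
from h import *
np.set_printoptions(precision=3,suppress=True)
for n in("scene","top"):
    c=cam(n);save(c,n+"0.png");print(n,c["T"],c["vertical_fov"])
print(bot.get_obs())
E
```

```text
pics
scene [[ 0.881 -0.199  0.429 -0.134]
 [-0.472 -0.356  0.807 -1.059]
 [-0.008 -0.913 -0.407  0.629]
 [ 0.     0.     0.     1.   ]] 46.82051488276753
top [[ 0.02  -0.993  0.113  0.325]
 [-1.    -0.022 -0.014  0.085]
 [ 0.016 -0.113 -0.994  1.048]
 [ 0.     0.     0.     1.   ]] 54.27206816104019
{'t': 0.1, 'q': array([-1.277,  0.478,  0.022,  1.556, -0.011,  1.109, -0.083]), 'joint_vel': array([ 0.001,  0.001, -0.   , -0.005,  0.   ,  0.001, -0.001]), 'joint_torque': array([  0.004, -59.776,   1.614, -28.196,   0.013,   0.005,   0.   ]), 'eef_pos': array([0.264, 0.621, 0.197]), 'tool_rot': array([-0.   ,  0.2  ,  0.98 , -0.001]), 'contact_force': array([-0.784, -0.467, -0.056]), 'torque': array([ 0.031,  0.031, -0.014]), 'grasp_force': 0.0, 'gripper_width': 0.9977458400843607}
```

View pics/scene0.png

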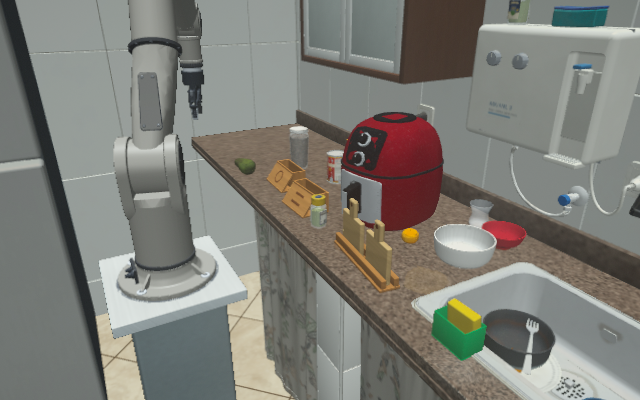

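View pics/top0.png

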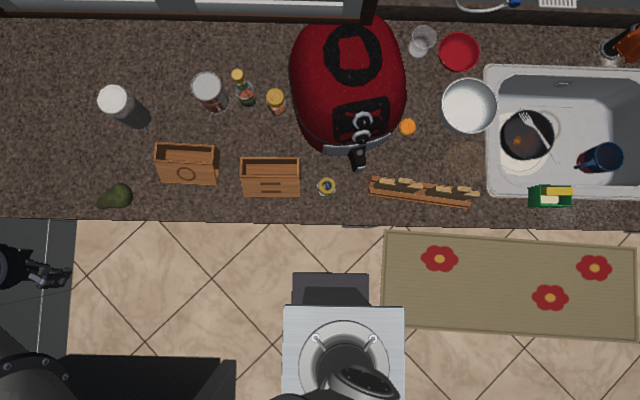

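The scene view shows the two boards in the rack at about (355,220) and (378,250), and the holders at (285,175) and (303,197). The top view shows the ring holder at (187,164), the bars holder at (270,177), the rack at (425,191), and a jar at (325,186) between them. I'll crop in for corners.

```bash
python3 - <<'E'
from h import *
a=cam("scene");b=cam("top")
A=a["pixels"][195:293,325:405,::-1];B=b["pixels"][168:218,360:490,::-1];C=b["pixels"][135:205,145:310,::-1];D=a["pixels"][150:220,260:340,::-1]
r=lambda p,w,h:cv2.resize(p,(w,h),interpolation=cv2.INTER_CUBIC)
im=np.zeros((600,800,3),np.uint8)
im[:250,:650]=r(B,650,250)          # 5x off 360,168
im[250:530,:320]=r(D,320,280)       # 4x off 260,150
im[250:593,320:600]=r(A,280,343)    # 3.5x off 325,195
cv2.imwrite("pics/c1.png",im)
cv2.imwrite("pics/c2.png",r(C,792,336)) #4.8x off 145,135
E
```

```text
(no output)
```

View pics/c1.png

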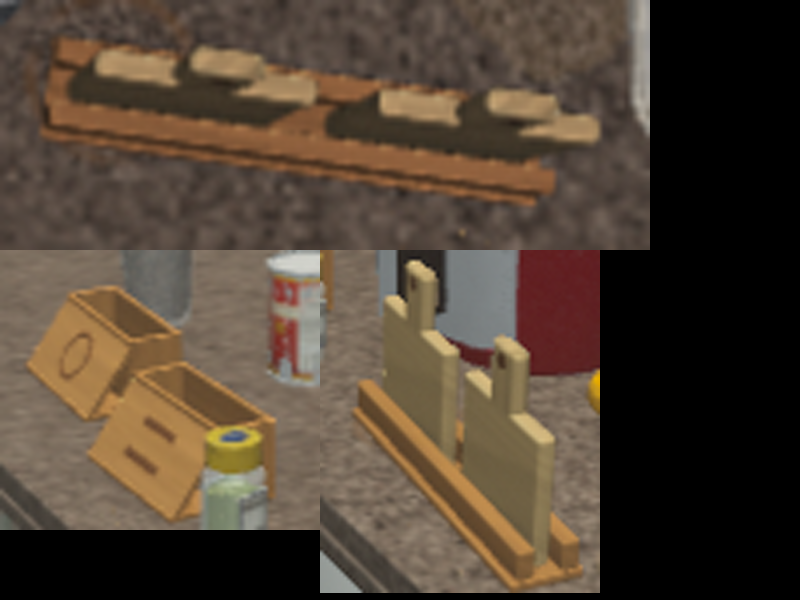

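View pics/c2.png

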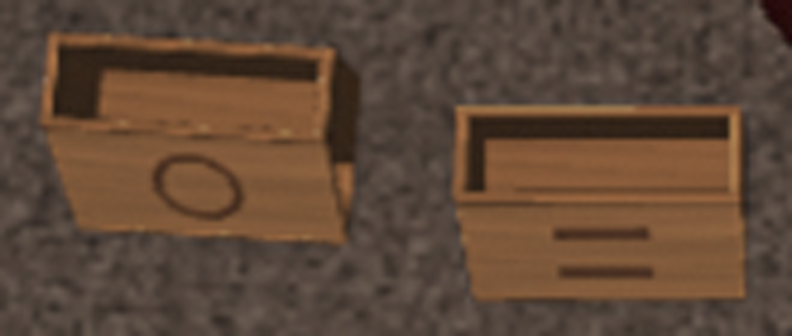

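The crops show board A's grip top at about (406,181) in the top view, board B's at about (464,189), and both holder rims clearly. Next I triangulate these points.

```bash
python3 - <<'E'
from h import *
np.set_printoptions(precision=4,suppress=True)
a=cam("scene");b=cam("top")
S=lambda x,y:(325+(x-320)/3.5-.4,195+(y-250)/3.5-.4)
T=lambda x,y:(360+x/5-.4,168+y/5-.4)
U=lambda x,y:(145+x/4.8-.4,135+y/4.8-.4)
D=lambda x,y:(260+x/4-.4,150+(y-250)/4-.4)
print("boards")
for n,s,t in [("A grip",(421,268),(229,63)),("A L",(395,303),(137,67)),("A R",(437,343),(282,90)),("B grip",(512,345),(521,105)),("B L",(480,378),(420,106)),("B R",(530,432),(565,130))]:
    p,e=tri(a,S(*s),b,T(*t));z=.153 if "g" in n else .108
    print(n,p,round(e,4),"plane",plane(b,*T(*t),z))
print("holder top corners: z check, plane z=.07")
for n,s,t in [("ringBL",(105,290),(50,36)),("ringBR",(178,333),(333,48)),("ringFL",(70,292),(42,125)),("ringFR",(136,372),(330,138)),("barsBL",(183,363),(458,107)),("barsBR",(272,418),(741,107)),("barsFL",(135,372),(458,203)),("barsFR",(207,440),(740,203))]:
    p,e=tri(a,D(*s),b,U(*t));print(n,p,round(e,4),plane(b,*U(*t),.07))
for n,t in [("ringf",(78,230)),("ringf",(345,242)),("barsf",(475,298)),("barsf",(745,298))]:print(n,plane(b,*U(*t),0.))
print("rack front lower edge",plane(b,*T(42,135),0.),plane(b,*T(535,203),0.))
print("jar top z.1",plane(b,325,186,.1))
E
```

```text
boards
A grip [ 0.4645 -0.1286  0.1528] 0.0001 plane [ 0.4645 -0.1286  0.153 ]
A L [ 0.4666 -0.0929  0.11  ] 0.0037 plane [ 0.4686 -0.0941  0.108 ]
A R [ 0.4579 -0.1648  0.1081] 0.002 plane [ 0.4588 -0.1653  0.108 ]
B grip [ 0.4487 -0.2665  0.1516] 0.0015 plane [ 0.4478 -0.2656  0.153 ]
B L [ 0.4509 -0.2315  0.1111] 0.0025 plane [ 0.4524 -0.2332  0.108 ]
B R [ 0.4412 -0.3046  0.1064] 0.0026 plane [ 0.4422 -0.3047  0.108 ]
holder top corners: z check, plane z=.07
ringBL [0.5579 0.4952 0.0673] 0.0094 [0.5616 0.4924 0.07  ]
ringBR [0.5565 0.3419 0.0713] 0.0035 [0.5585 0.3416 0.07  ]
ringFL [0.5138 0.4917 0.073 ] 0.0021 [0.5134 0.4933 0.07  ]
ringFR [0.5155 0.3488 0.0391] 0.0003 [0.5098 0.3406 0.07  ]
barsBL [0.5268 0.2742 0.0702] 0.0024 [0.528  0.2738 0.07  ]
barsBR [0.5301 0.1241 0.0723] 0.0019 [0.5315 0.1238 0.07  ]
barsFL [0.4772 0.2707 0.0721] 0.0021 [0.4766 0.2715 0.07  ]
barsFR [0.4764 0.125  0.0647] 0.0092 [0.4799 0.123  0.07  ]
ringf [0.4673 0.4981 0.    ]
ringf [0.4638 0.3475 0.    ]
barsf [0.4337 0.2731 0.    ]
barsf [0.437  0.1215 0.    ]
rack front lower edge [ 0.4467 -0.063   0.    ] [ 0.4154 -0.332   0.    ]
jar top z.1 [0.454 0.057 0.1  ]
```

```bash
python3 - <<'E'
from h import *
np.set_printoptions(precision=4,suppress=True)
a=cam("scene");b=cam("top")
print(tri(a,(352,190),b,(359,160)))
for z in(.1,.15,.2,.25):print(z,plane(b,359,170,z),plane(b,358,146,z))
print(tri(a,(319,200),b,(326,186)))
im=np.zeros((480,800,3),np.uint8)
im[:,:400]=cv2.resize(a["pixels"][150:246,315:395,::-1],(400,480)) 
im[:320,400:]=cv2.resize(b["pixels"][120:200,310:410,::-1],(400,320))
cv2.imwrite("pics/c3.png",im)
E
```

```text
(array([ 0.5192, -0.0249,  0.1312]), np.float64(0.010707621576392377))
0.1 [ 0.4957 -0.0263  0.1   ] [ 0.5561 -0.0233  0.1   ]
0.15 [ 0.4866 -0.0204  0.15  ] [ 0.5439 -0.0176  0.15  ]
0.2 [ 0.4776 -0.0145  0.2   ] [ 0.5317 -0.0119  0.2   ]
0.25 [ 0.4686 -0.0087  0.25  ] [ 0.5195 -0.0062  0.25  ]
(array([0.4579, 0.0532, 0.0847]), np.float64(0.003811188683889468))
```

View pics/c3.png

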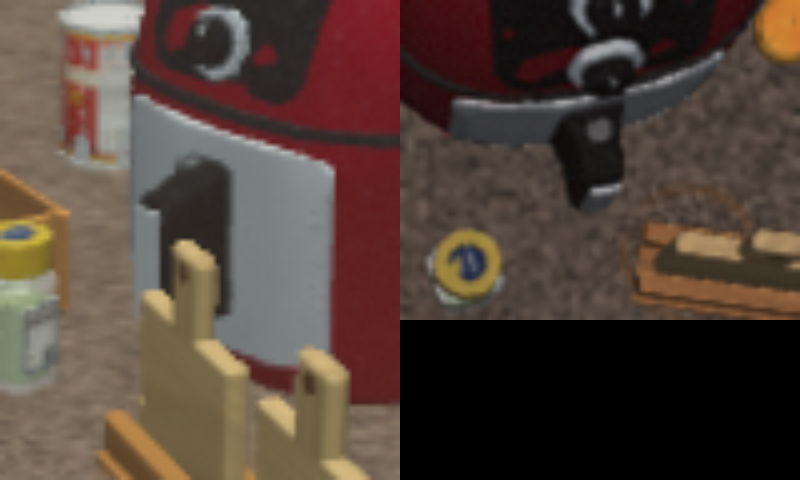

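The handle (top about z 0.15, reaching out to x≈0.49) and the jar (0.457, 0.055, top about 0.09) are cleared at x≈0.45 with TCP z≥0.25. I'll move above board A.

Request:
jog_arm(rows=[{"fingers": 85,"z": -25,"az": -8.15},{"z": -25,"az": -8.15},{"x": -21.1,"y": -42.9,"z": -1},{"x": -21.1,"y": -42.9,"z": -1},{"x": -21.1,"y": -42.9,"z": -1},{"x": -21.1,"y": -42.9,"z": -1},{"x": -21.1,"y": -42.9,"z": -1},{"x": -21.1,"y": -42.9,"z": -1}], force=50)

```text
invalid input
```

Request:
jog_arm(rows=[{"x": -21.1,"y": -42.9,"z": -1},{"x": -21.1,"y": -42.9,"z": -1},{"x": -21.1,"y": -42.9,"z": -1},{"x": -21.1,"y": -42.9,"z": -1},{"x": -21.1,"y": -42.9,"z": -1},{"x": -21.1,"y": -42.9,"z": -1},{"x": -6.8,"y": -41.2,"z": 2},{"x": -6.8,"y": -41.2,"z": 2}])

```text
invalid input
```

Request:
jog_arm(rows=[{"x": -6.8,"y": -41.2,"z": 2},{"x": -6.8,"y": -41.2,"z": 2},{"x": -6.8,"y": -41.2,"z": 2},{},{},{},{},{}])

```text
invalid input
```

```bash
cat >> h.py <<'E'
from scipy.spatial.transform import Rotation as Rr
def st(target=None):
    o=bot.get_obs();q=np.array(o["tool_rot"]);R=Rr.from_quat(q[[1,2,3,0]]).as_matrix()
    print("t",round(o["t"],2),"p",np.round(o["eef_pos"],4),"yaz",round(np.degrees(np.arctan2(R[1,1],R[0,1])),2),"z",np.round(R[:,2],3),"F",np.round(o["contact_force"],1),"g",round(o["gripper_width"]*85.4,1),round(o["grasp_force"],1),"q",np.round(o["q"],2))
    if target is not None: print("tool delta mm",np.round(R.T@(np.array(target)-o["eef_pos"])*1000,1))
E
python3 -c "
from h import *
st((.4645,-.1286,.114))"
```

```text
t 0.4 p [0.264  0.6212 0.1982] yaz 66.98 z [-0. -0. -1.] F [ 0.  -0.2  0.2] g 85.6 0.0 q [-1.28  0.48  0.02  1.56 -0.01  1.11 -0.08]
tool delta mm [-477.8 -611.6   84.3]
```

Request:
jog_arm(rows=[{"fingers": 85,"x": 0,"y": 0,"z": -25,"ax": 0,"ay": 0,"az": -8.15},{"fingers": 85,"x": 0,"y": 0,"z": -25,"ax": 0,"ay": 0,"az": -8.15},{"fingers": 85,"x": -21.1,"y": -42.9,"z": -1,"ax": 0,"ay": 0,"az": 0},{"fingers": 85,"x": -21.1,"y": -42.9,"z": -1,"ax": 0,"ay": 0,"az": 0},{"fingers": 85,"x": -21.1,"y": -42.9,"z": -1,"ax": 0,"ay": 0,"az": 0},{"fingers": 85,"x": -21.1,"y": -42.9,"z": -1,"ax": 0,"ay": 0,"az": 0},{"fingers": 85,"x": -21.1,"y": -42.9,"z": -1,"ax": 0,"ay": 0,"az": 0},{"fingers": 85,"x": -21.1,"y": -42.9,"z": -1,"ax": 0,"ay": 0,"az": 0}], force=50)

```text
t: 1.2
eef_pos: [0.36, 0.3489, 0.2546]
tool_rot: [0.0, 0.059, 0.998, 0.0]
contact_force: [0.6, -0.6, 0.4]
gripper_width: 0.994
grasp_force: 0.0
```

Request:
jog_arm(rows=[{"fingers": 85,"x": -21.1,"y": -42.9,"z": -1,"ax": 0,"ay": 0,"az": 0},{"fingers": 85,"x": -21.1,"y": -42.9,"z": -1,"ax": 0,"ay": 0,"az": 0},{"fingers": 85,"x": -21.1,"y": -42.9,"z": -1,"ax": 0,"ay": 0,"az": 0},{"fingers": 85,"x": -21.1,"y": -42.9,"z": -1,"ax": 0,"ay": 0,"az": 0},{"fingers": 85,"x": -21.1,"y": -42.9,"z": -1,"ax": 0,"ay": 0,"az": 0},{"fingers": 85,"x": -21.1,"y": -42.9,"z": -1,"ax": 0,"ay": 0,"az": 0},{"fingers": 85,"x": -6.8,"y": -41.2,"z": 2,"ax": 0,"ay": 0,"az": 0},{"fingers": 85,"x": -6.8,"y": -41.2,"z": 2,"ax": 0,"ay": 0,"az": 0}])

```text
t: 2.0
eef_pos: [0.4592, -0.005, 0.2566]
tool_rot: [0.0, 0.059, 0.998, 0.0]
contact_force: [0.2, 0.1, 0.3]
gripper_width: 0.99
grasp_force: 0.0
```

Request:
jog_arm(rows=[{"fingers": 85,"x": -6.8,"y": -41.2,"z": 2,"ax": 0,"ay": 0,"az": 0},{"fingers": 85,"x": -6.8,"y": -41.2,"z": 2,"ax": 0,"ay": 0,"az": 0},{"fingers": 85,"x": -6.8,"y": -41.2,"z": 2,"ax": 0,"ay": 0,"az": 0},{"fingers": 85,"x": 0,"y": 0,"z": 0,"ax": 0,"ay": 0,"az": 0},{"fingers": 85,"x": 0,"y": 0,"z": 0,"ax": 0,"ay": 0,"az": 0},{"fingers": 85,"x": 0,"y": 0,"z": 0,"ax": 0,"ay": 0,"az": 0},{"fingers": 85,"x": 0,"y": 0,"z": 0,"ax": 0,"ay": 0,"az": 0},{"fingers": 85,"x": 0,"y": 0,"z": 0,"ax": 0,"ay": 0,"az": 0}])

```text
t: 2.8
eef_pos: [0.465, -0.1271, 0.2503]
tool_rot: [-0.0, 0.058, 0.998, 0.0]
contact_force: [0.3, -0.3, -0.8]
gripper_width: 0.996
grasp_force: 0.0
```

```bash
python3 -c "
from h import *
st((.4645,-.1286,.114))
a=cam('scene');b=cam('top')
im=np.zeros((600,800,3),np.uint8)
im[:,:400]=cv2.resize(a['pixels'][140:290,310:410,::-1],(400,600),interpolation=cv2.INTER_CUBIC)
im[:400,400:]=cv2.resize(b['pixels'][130:230,350:450,::-1],(400,400),interpolation=cv2.INTER_CUBIC)
cv2.imwrite('pics/a1.png',im)"
```

```text
t 2.8 p [ 0.465  -0.1271  0.2503] yaz 83.4 z [ 0.  0. -1.] F [ 0.3 -0.3 -0.8] g 85.0 0.0 q [-0.34  0.1   0.52  1.97 -0.05  1.09  1.66]
tool delta mm [  0.3  -1.6 136.3]
```

View pics/a1.png

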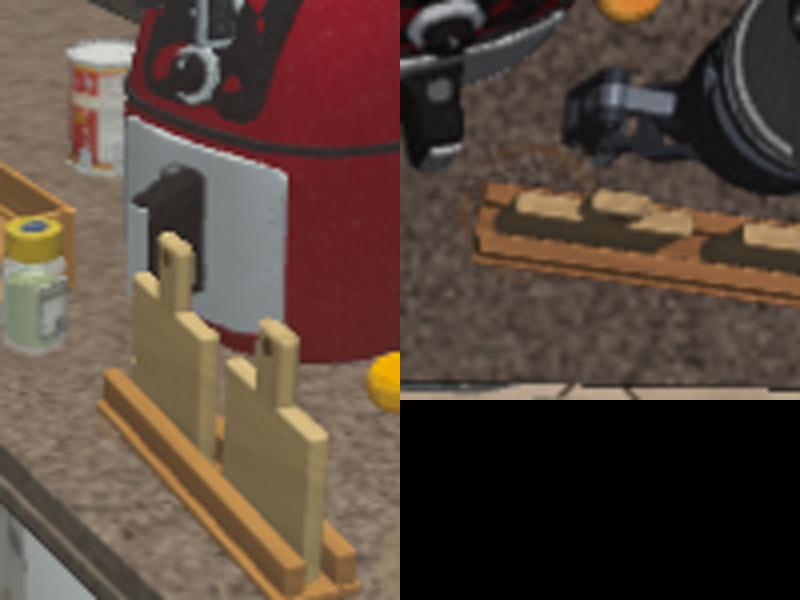

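The open gripper hangs over board A's grip, at about (605,105) in the right crop, and the board is undisturbed. I'll descend and close.

Request:
jog_arm(rows=[{"fingers": 85,"x": 0.3,"y": -1.6,"z": 40,"ax": 0,"ay": 0,"az": 0},{"fingers": 85,"x": 0,"y": 0,"z": 40,"ax": 0,"ay": 0,"az": 0},{"fingers": 85,"x": 0,"y": 0,"z": 25,"ax": 0,"ay": 0,"az": 0},{"fingers": 85,"x": 0,"y": 0,"z": 16,"ax": 0,"ay": 0,"az": 0},{"fingers": 85,"x": 0,"y": 0,"z": 15,"ax": 0,"ay": 0,"az": 0},{"fingers": 85,"x": 0,"y": 0,"z": 0,"ax": 0,"ay": 0,"az": 0},{"fingers": 85,"x": 0,"y": 0,"z": 0,"ax": 0,"ay": 0,"az": 0},{"fingers": 60,"x": 0,"y": 0,"z": 0,"ax": 0,"ay": 0,"az": 0}])

```text
t: 3.7
eef_pos: [0.4651, -0.1298, 0.1152]
tool_rot: [0.001, 0.059, 0.998, 0.0]
contact_force: [0.6, -0.3, -1.2]
gripper_width: 0.852
grasp_force: 0.0
```

Request:
jog_arm(rows=[{"fingers": 0,"x": 0,"y": 0,"z": 0,"ax": 0,"ay": 0,"az": 0},{"fingers": 0,"x": 0,"y": 0,"z": 0,"ax": 0,"ay": 0,"az": 0},{"fingers": 0,"x": 0,"y": 0,"z": 0,"ax": 0,"ay": 0,"az": 0},{"fingers": 0,"x": 0,"y": 0,"z": 0,"ax": 0,"ay": 0,"az": 0},{"fingers": 0,"x": 0,"y": 0,"z": 0,"ax": 0,"ay": 0,"az": 0},{"fingers": 0,"x": 0,"y": 0,"z": 0,"ax": 0,"ay": 0,"az": 0},{"fingers": 0,"x": 0,"y": 0,"z": 0,"ax": 0,"ay": 0,"az": 0},{"fingers": 0,"x": 0,"y": 0,"z": 0,"ax": 0,"ay": 0,"az": 0}])

```text
t: 4.5
eef_pos: [0.4653, -0.1294, 0.115]
tool_rot: [0.001, 0.058, 0.998, 0.0]
contact_force: [0.2, 2.2, 5.6]
gripper_width: 0.393
grasp_force: 49.4
```

Request:
jog_arm(rows=[{"fingers": 0,"x": 0,"y": 0,"z": -20,"ax": 0,"ay": 0,"az": 0},{"fingers": 0,"x": 0,"y": 0,"z": -30,"ax": 0,"ay": 0,"az": 0},{"fingers": 0,"x": 0,"y": 0,"z": -40,"ax": 0,"ay": 0,"az": 0},{"fingers": 0,"x": 0,"y": 0,"z": -40,"ax": 0,"ay": 0,"az": 0},{"fingers": 0,"x": 10,"y": 0,"z": -30,"ax": 0,"ay": 0,"az": 0},{"fingers": 0,"x": 15,"y": 0,"z": 0,"ax": 0,"ay": 0,"az": 4},{"fingers": 0,"x": 0,"y": 0,"z": 0,"ax": 0,"ay": 0,"az": 8},{"fingers": 0,"x": 0,"y": 0,"z": 0,"ax": 0,"ay": 0,"az": 8}])

```text
t: 5.3
eef_pos: [0.4388, -0.1269, 0.2743]
tool_rot: [-0.0, 0.234, 0.972, 0.0]
contact_force: [0.5, -0.2, -1.5]
gripper_width: 0.395
grasp_force: 50.2
```

Request:
jog_arm(rows=[{"fingers": 0,"x": 0,"y": 0,"z": 0,"ax": 0,"ay": 0,"az": 8},{"fingers": 0,"x": 0,"y": 0,"z": 0,"ax": 0,"ay": 0,"az": 8},{"fingers": 0,"x": 0,"y": 0,"z": 0,"ax": 0,"ay": 0,"az": 8},{"fingers": 0,"x": 0,"y": 0,"z": 0,"ax": 0,"ay": 0,"az": 8},{"fingers": 0,"x": 0,"y": 0,"z": 0,"ax": 0,"ay": 0,"az": 8},{"fingers": 0,"x": 0,"y": 0,"z": 0,"ax": 0,"ay": 0,"az": 8},{"fingers": 0,"x": 0,"y": 0,"z": 0,"ax": 0,"ay": 0,"az": 8},{"fingers": 0,"x": 0,"y": 0,"z": 0,"ax": 0,"ay": 0,"az": 8}])

```text
t: 6.1
eef_pos: [0.4389, -0.127, 0.2738]
tool_rot: [-0.0, 0.714, 0.7, -0.0]
contact_force: [0.3, -0.2, -0.9]
gripper_width: 0.394
grasp_force: 50.2
```

Request:
jog_arm(rows=[{"fingers": 0,"x": 0,"y": 0,"z": 0,"ax": 0,"ay": 0,"az": 8},{"fingers": 0,"x": 0,"y": 0,"z": 0,"ax": 0,"ay": 0,"az": 8},{"fingers": 0,"x": 0,"y": 0,"z": 0,"ax": 0,"ay": 0,"az": 8},{"fingers": 0,"x": 0,"y": 0,"z": 0,"ax": 0,"ay": 0,"az": 8},{"fingers": 0,"x": 0,"y": 0,"z": 0,"ax": 0,"ay": 0,"az": 8},{"fingers": 0,"x": 0,"y": 0,"z": 0,"ax": 0,"ay": 0,"az": 8},{"fingers": 0,"x": 0,"y": 0,"z": 0,"ax": 0,"ay": 0,"az": 8},{"fingers": 0,"x": 0,"y": 0,"z": 0,"ax": 0,"ay": 0,"az": 8}])

```text
t: 6.9
eef_pos: [0.4389, -0.127, 0.2739]
tool_rot: [-0.0, 0.976, 0.216, -0.0]
contact_force: [-0.7, -0.4, -1.1]
gripper_width: 0.393
grasp_force: 50.2
```

Request:
jog_arm(rows=[{"fingers": 0,"x": 0,"y": 0,"z": 0,"ax": 0,"ay": 0,"az": 8},{"fingers": 0,"x": 0,"y": 0,"z": 0,"ax": 0,"ay": 0,"az": 8},{"fingers": 0,"x": 0,"y": 0,"z": 0,"ax": 0,"ay": 0,"az": 8},{"fingers": 0,"x": 0,"y": 0,"z": 0,"ax": 0,"ay": 0,"az": 0},{"fingers": 0,"x": 0,"y": 0,"z": 0,"ax": 0,"ay": 0,"az": 0},{"fingers": 0,"x": 0,"y": 0,"z": 0,"ax": 0,"ay": 0,"az": 0},{"fingers": 0,"x": 0,"y": 0,"z": 0,"ax": 0,"ay": 0,"az": 0},{"fingers": 0,"x": 0,"y": 0,"z": 0,"ax": 0,"ay": 0,"az": 0}])

```text
t: 7.7
eef_pos: [0.4394, -0.1269, 0.2742]
tool_rot: [-0.0, 1.0, 0.012, -0.0]
contact_force: [0.3, 1.2, -1.4]
gripper_width: 0.394
grasp_force: 50.2
```

```bash
python3 -c "
from h import *
st()
a=cam('scene');b=cam('top')
im=np.zeros((600,800,3),np.uint8)
im[:,:400]=cv2.resize(a['pixels'][140:290,310:410,::-1],(400,600),interpolation=cv2.INTER_CUBIC)
im[:400,400:]=cv2.resize(b['pixels'][130:230,350:450,::-1],(400,400),interpolation=cv2.INTER_CUBIC)
cv2.imwrite('pics/a2.png',im)"
```

```text
t 7.7 p [ 0.4394 -0.1269  0.2742] yaz -88.67 z [-0.  0. -1.] F [ 0.3  1.2 -1.4] g 33.6 50.2 q [-0.41  0.02  0.57  1.98 -0.01  1.15 -1.38]
```

View pics/a2.png

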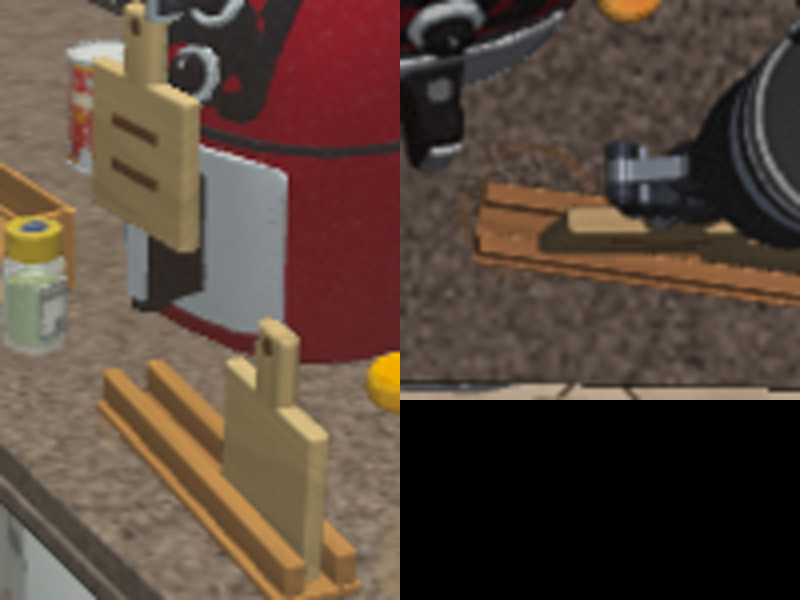

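Board A carries two bars, seen at (135,128) and (135,172) in the left crop, so it goes to the bars holder.

Request:
jog_arm(rows=[{"fingers": 0,"x": 1.3,"y": -40.7,"z": 0,"ax": 0,"ay": 0,"az": 0},{"fingers": 0,"x": 1.3,"y": -40.7,"z": 0,"ax": 0,"ay": 0,"az": 0},{"fingers": 0,"x": 1.3,"y": -40.7,"z": 0,"ax": 0,"ay": 0,"az": 0},{"fingers": 0,"x": 1.3,"y": -40.7,"z": 0,"ax": 0,"ay": 0,"az": 0},{"fingers": 0,"x": 1.3,"y": -40.7,"z": 0,"ax": 0,"ay": 0,"az": 0},{"fingers": 0,"x": 1.3,"y": -40.7,"z": 0,"ax": 0,"ay": 0,"az": 0},{"fingers": 0,"x": 1.3,"y": -40.7,"z": 0,"ax": 0,"ay": 0,"az": 0},{"fingers": 0,"x": 1.3,"y": -40.7,"z": 0,"ax": 0,"ay": 0,"az": 0}])

```text
t: 8.6
eef_pos: [0.4425, 0.2006, 0.2744]
tool_rot: [-0.0, 1.0, 0.011, 0.0]
contact_force: [1.1, -0.1, -0.8]
gripper_width: 0.39
grasp_force: 50.3
```

Request:
jog_arm(rows=[{"fingers": 0,"x": 20,"y": 0,"z": 0,"ax": 0,"ay": 0,"az": 0},{"fingers": 0,"x": 30,"y": 0,"z": 20,"ax": 0,"ay": 0,"az": 0},{"fingers": 0,"x": 13,"y": 0,"z": 20,"ax": 0,"ay": 0,"az": 0},{"fingers": 0,"x": 0,"y": 0,"z": 20,"ax": 0,"ay": 0,"az": 0},{"fingers": 0,"x": 0,"y": 0,"z": 0,"ax": 0,"ay": 0,"az": 0},{"fingers": 0,"x": 0,"y": 0,"z": 0,"ax": 0,"ay": 0,"az": 0},{"fingers": 0,"x": 0,"y": 0,"z": 0,"ax": 0,"ay": 0,"az": 0},{"fingers": 0,"x": 0,"y": 0,"z": 0,"ax": 0,"ay": 0,"az": 0}])

```text
t: 9.4
eef_pos: [0.5061, 0.2007, 0.2156]
tool_rot: [-0.001, 1.0, 0.011, 0.001]
contact_force: [0.3, -0.8, -1.9]
gripper_width: 0.393
grasp_force: 50.4
```

```bash
python3 -c "
from h import *
st((.505,.1985,.115))
a=cam('scene');b=cam('top')
im=np.zeros((600,800,3),np.uint8)
im[:,:400]=cv2.resize(a['pixels'][100:220,260:340,::-1],(400,600),interpolation=cv2.INTER_CUBIC)
im[:400,400:]=cv2.resize(b['pixels'][120:220,220:320,::-1],(400,400),interpolation=cv2.INTER_CUBIC)
cv2.imwrite('pics/a3.png',im)"
```

```text
t 9.4 p [0.5061 0.2007 0.2156] yaz -88.71 z [ 0.002  0.001 -1.   ] F [ 0.3 -0.8 -1.9] g 33.5 50.4 q [-0.71  0.24  0.26  1.87 -0.07  1.04 -1.97]
tool delta mm [ -1.4   2.3 100.6]
```

View pics/a3.png

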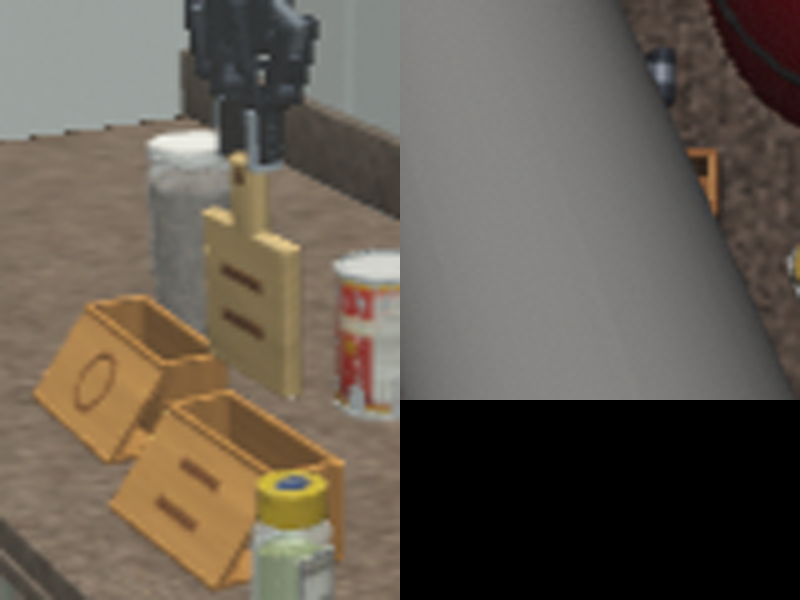

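The board hangs plumb above the bars holder, with its mark facing the front. I'll lower it.

Request:
jog_arm(rows=[{"fingers": 0,"x": -1.4,"y": 2.3,"z": 25,"ax": 0,"ay": 0,"az": 0},{"fingers": 0,"x": 0,"y": 0,"z": 25,"ax": 0,"ay": 0,"az": 0},{"fingers": 0,"x": 0,"y": 0,"z": 20,"ax": 0,"ay": 0,"az": 0},{"fingers": 0,"x": 0,"y": 0,"z": 15,"ax": 0,"ay": 0,"az": 0},{"fingers": 0,"x": 0,"y": 0,"z": 8,"ax": 0,"ay": 0,"az": 0},{"fingers": 0,"x": 0,"y": 0,"z": 5,"ax": 0,"ay": 0,"az": 0},{"fingers": 0,"x": 0,"y": 0,"z": 0,"ax": 0,"ay": 0,"az": 0},{"fingers": 0,"x": 0,"y": 0,"z": 0,"ax": 0,"ay": 0,"az": 0}])

```text
t: 10.3
eef_pos: [0.5048, 0.1983, 0.117]
tool_rot: [-0.0, 1.0, 0.011, 0.001]
contact_force: [0.8, 0.9, -1.5]
gripper_width: 0.393
grasp_force: 50.4
```

```bash
python3 -c "
from h import *
st((.505,.1985,.115))
a=cam('scene')
im=cv2.resize(a['pixels'][120:220,260:340,::-1],(480,600),interpolation=cv2.INTER_CUBIC)
cv2.imwrite('pics/a4.png',im)"
```

```text
t 10.3 p [0.5048 0.1983 0.117 ] yaz -88.72 z [ 0.001  0.001 -1.   ] F [ 0.8  0.9 -1.5] g 33.5 50.4 q [-0.68  0.36  0.24  1.97 -0.11  0.83 -1.93]
tool delta mm [ 0.2 -0.2  2. ]
```

Request:
jog_arm(rows=[{"fingers": 0,"x": 0,"y": 0,"z": 3,"ax": 0,"ay": 0,"az": 0},{"fingers": 40,"x": 0,"y": 0,"z": 0,"ax": 0,"ay": 0,"az": 0},{"fingers": 50,"x": 0,"y": 0,"z": 0,"ax": 0,"ay": 0,"az": 0},{"fingers": 70,"x": 0,"y": 0,"z": 0,"ax": 0,"ay": 0,"az": 0},{"fingers": 85,"x": 0,"y": 0,"z": 0,"ax": 0,"ay": 0,"az": 0},{"fingers": 85,"x": 0,"y": 0,"z": 0,"ax": 0,"ay": 0,"az": 0},{"fingers": 85,"x": 0,"y": 0,"z": -15,"ax": 0,"ay": 0,"az": 0},{"fingers": 85,"x": 0,"y": 0,"z": -30,"ax": 0,"ay": 0,"az": 0}])

```text
t: 11.15
eef_pos: [0.5025, 0.1972, 0.1568]
tool_rot: [0.001, 1.0, 0.011, -0.002]
contact_force: [0.3, 1.4, -0.2]
gripper_width: 0.992
grasp_force: 0.0
```

Request:
jog_arm(rows=[{"fingers": 85,"x": 0,"y": 0,"z": -40,"ax": 0,"ay": 0,"az": 0},{"fingers": 85,"x": 0,"y": 0,"z": -40,"ax": 0,"ay": 0,"az": 0},{"fingers": 85,"x": 0,"y": 0,"z": -35,"ax": 0,"ay": 0,"az": 0},{"fingers": 85,"x": -30,"y": 0,"z": 0,"ax": 0,"ay": 0,"az": 0},{"fingers": 85,"x": -35,"y": 0,"z": 0,"ax": 0,"ay": 0,"az": 0},{"fingers": 85,"x": 0,"y": 0,"z": 0,"ax": 0,"ay": 0,"az": 0},{"fingers": 85,"x": 0,"y": 0,"z": 0,"ax": 0,"ay": 0,"az": 0},{"fingers": 85,"x": 0,"y": 0,"z": 0,"ax": 0,"ay": 0,"az": 0}])

```text
t: 11.95
eef_pos: [0.4401, 0.1965, 0.2734]
tool_rot: [-0.0, 1.0, 0.011, 0.0]
contact_force: [-0.1, -0.2, 0.1]
gripper_width: 0.999
grasp_force: 0.0
```

```bash
python3 -c "
from h import *
st((.448,-.266,.26))
a=cam('scene')
im=cv2.resize(a['pixels'][120:220,260:340,::-1],(480,600),interpolation=cv2.INTER_CUBIC)
cv2.imwrite('pics/a4.png',im)"
```

```text
t 11.95 p [0.4401 0.1965 0.2734] yaz -88.74 z [ 0.001  0.    -1.   ] F [-0.1 -0.2  0.1] g 85.3 0.0 q [-0.77  0.08  0.24  1.92 -0.02  1.15 -2.08]
tool delta mm [ -2.2 462.6  13.4]
```

View pics/a4.png

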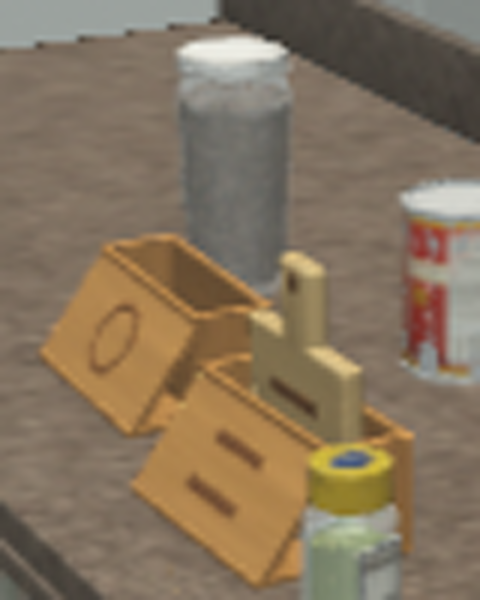

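Board A stands in the bars holder, with one bar visible above the rim at (293,397). Next is board B.

Request:
jog_arm(rows=[{"fingers": 85,"x": 0,"y": 0,"z": 0,"ax": 0,"ay": 0,"az": 8},{"fingers": 85,"x": 5.6,"y": 41.7,"z": 1.2,"ax": 0,"ay": 0,"az": 0},{"fingers": 85,"x": 5.6,"y": 41.7,"z": 1.2,"ax": 0,"ay": 0,"az": 0},{"fingers": 85,"x": 5.6,"y": 41.7,"z": 1.2,"ax": 0,"ay": 0,"az": 0},{"fingers": 85,"x": 5.6,"y": 41.7,"z": 1.2,"ax": 0,"ay": 0,"az": 0},{"fingers": 85,"x": 5.6,"y": 41.7,"z": 1.2,"ax": 0,"ay": 0,"az": 0},{"fingers": 85,"x": 5.6,"y": 41.7,"z": 1.2,"ax": 0,"ay": 0,"az": 0},{"fingers": 85,"x": 5.6,"y": 41.7,"z": 1.2,"ax": 0,"ay": 0,"az": 0}])

```text
t: 12.8
eef_pos: [0.4444, -0.1002, 0.265]
tool_rot: [0.0, 0.998, -0.059, 0.0]
contact_force: [0.7, 0.6, -0.4]
gripper_width: 0.994
grasp_force: 0.0
```

Request:
jog_arm(rows=[{"fingers": 85,"x": 5.6,"y": 41.7,"z": 1.2,"ax": 0,"ay": 0,"az": 0},{"fingers": 85,"x": 5.6,"y": 41.7,"z": 1.2,"ax": 0,"ay": 0,"az": 0},{"fingers": 85,"x": 5.6,"y": 41.7,"z": 1.2,"ax": 0,"ay": 0,"az": 0},{"fingers": 85,"x": 5.6,"y": 41.7,"z": 1.2,"ax": 0,"ay": 0,"az": 0},{"fingers": 85,"x": 0,"y": 0,"z": 0,"ax": 0,"ay": 0,"az": 0},{"fingers": 85,"x": 0,"y": 0,"z": 0,"ax": 0,"ay": 0,"az": 0},{"fingers": 85,"x": 0,"y": 0,"z": 0,"ax": 0,"ay": 0,"az": 0},{"fingers": 85,"x": 0,"y": 0,"z": 0,"ax": 0,"ay": 0,"az": 0}])

```text
t: 13.6
eef_pos: [0.4473, -0.265, 0.2599]
tool_rot: [-0.0, 0.998, -0.058, -0.0]
contact_force: [-0.0, 0.1, 0.3]
gripper_width: 0.996
grasp_force: 0.0
```

```bash
python3 -c "
from h import *
st((.448,-.266,.114))"
```

```text
t 13.6 p [ 0.4473 -0.265   0.2599] yaz -96.6 z [-0.  0. -1.] F [-0.   0.1  0.3] g 85.0 0.0 q [-0.2   0.18  0.72  1.88 -0.13  1.13 -1.12]
tool delta mm [  0.9   1.  145.9]
```

Request:
jog_arm(rows=[{"fingers": 85,"x": 0.9,"y": 1,"z": 45,"ax": 0,"ay": 0,"az": 0},{"fingers": 85,"x": 0,"y": 0,"z": 45,"ax": 0,"ay": 0,"az": 0},{"fingers": 85,"x": 0,"y": 0,"z": 25,"ax": 0,"ay": 0,"az": 0},{"fingers": 85,"x": 0,"y": 0,"z": 16,"ax": 0,"ay": 0,"az": 0},{"fingers": 85,"x": 0,"y": 0,"z": 14,"ax": 0,"ay": 0,"az": 0},{"fingers": 85,"x": 0,"y": 0,"z": 0,"ax": 0,"ay": 0,"az": 0},{"fingers": 85,"x": 0,"y": 0,"z": 0,"ax": 0,"ay": 0,"az": 0},{"fingers": 60,"x": 0,"y": 0,"z": 0,"ax": 0,"ay": 0,"az": 0}])

```text
t: 14.4
eef_pos: [0.4484, -0.2675, 0.1161]
tool_rot: [0.0, 0.998, -0.058, 0.001]
contact_force: [-0.7, -0.6, -0.2]
gripper_width: 0.855
grasp_force: 0.0
```

Request:
jog_arm(rows=[{"fingers": 0,"x": 0,"y": 0,"z": 0,"ax": 0,"ay": 0,"az": 0},{"fingers": 0,"x": 0,"y": 0,"z": 0,"ax": 0,"ay": 0,"az": 0},{"fingers": 0,"x": 0,"y": 0,"z": 0,"ax": 0,"ay": 0,"az": 0},{"fingers": 0,"x": 0,"y": 0,"z": 0,"ax": 0,"ay": 0,"az": 0},{"fingers": 0,"x": 0,"y": 0,"z": 0,"ax": 0,"ay": 0,"az": 0},{"fingers": 0,"x": 0,"y": 0,"z": 0,"ax": 0,"ay": 0,"az": 0},{"fingers": 0,"x": 0,"y": 0,"z": 0,"ax": 0,"ay": 0,"az": 0},{"fingers": 0,"x": 0,"y": 0,"z": 0,"ax": 0,"ay": 0,"az": 0}])

```text
t: 15.2
eef_pos: [0.4485, -0.2672, 0.1158]
tool_rot: [-0.0, 0.998, -0.058, 0.001]
contact_force: [-0.2, 2.0, 5.7]
gripper_width: 0.386
grasp_force: 49.2
```

Request:
jog_arm(rows=[{"fingers": 0,"x": 0,"y": 0,"z": -20,"ax": 0,"ay": 0,"az": 0},{"fingers": 0,"x": 0,"y": 0,"z": -30,"ax": 0,"ay": 0,"az": 0},{"fingers": 0,"x": 0,"y": 0,"z": -40,"ax": 0,"ay": 0,"az": 0},{"fingers": 0,"x": 0,"y": 0,"z": -40,"ax": 0,"ay": 0,"az": 0},{"fingers": 0,"x": 0,"y": 0,"z": -30,"ax": 0,"ay": 0,"az": -1.4},{"fingers": 0,"x": 0,"y": 0,"z": 0,"ax": 0,"ay": 0,"az": -8},{"fingers": 0,"x": 0,"y": 0,"z": 0,"ax": 0,"ay": 0,"az": -8},{"fingers": 0,"x": 0,"y": 0,"z": 0,"ax": 0,"ay": 0,"az": -8}])

```text
t: 16.0
eef_pos: [0.4472, -0.2672, 0.2751]
tool_rot: [-0.0, 0.986, 0.165, 0.0]
contact_force: [-0.8, 0.2, -2.3]
gripper_width: 0.388
grasp_force: 50.0
```

Request:
jog_arm(rows=[{"fingers": 0,"x": 0,"y": 0,"z": 0,"ax": 0,"ay": 0,"az": -8},{"fingers": 0,"x": 0,"y": 0,"z": 0,"ax": 0,"ay": 0,"az": -8},{"fingers": 0,"x": 0,"y": 0,"z": 0,"ax": 0,"ay": 0,"az": -8},{"fingers": 0,"x": 0,"y": 0,"z": 0,"ax": 0,"ay": 0,"az": -8},{"fingers": 0,"x": 0,"y": 0,"z": 0,"ax": 0,"ay": 0,"az": -8},{"fingers": 0,"x": 0,"y": 0,"z": 0,"ax": 0,"ay": 0,"az": -8},{"fingers": 0,"x": 0,"y": 0,"z": 0,"ax": 0,"ay": 0,"az": -8},{"fingers": 0,"x": 0,"y": 0,"z": 0,"ax": 0,"ay": 0,"az": -8}])

```text
t: 16.8
eef_pos: [0.4471, -0.2672, 0.2747]
tool_rot: [-0.0, 0.749, 0.663, -0.0]
contact_force: [-0.0, -0.6, -1.7]
gripper_width: 0.391
grasp_force: 50.0
```

Request:
jog_arm(rows=[{"fingers": 0,"x": 0,"y": 0,"z": 0,"ax": 0,"ay": 0,"az": -8},{"fingers": 0,"x": 0,"y": 0,"z": 0,"ax": 0,"ay": 0,"az": -8},{"fingers": 0,"x": 0,"y": 0,"z": 0,"ax": 0,"ay": 0,"az": -8},{"fingers": 0,"x": 0,"y": 0,"z": 0,"ax": 0,"ay": 0,"az": -8},{"fingers": 0,"x": 0,"y": 0,"z": 0,"ax": 0,"ay": 0,"az": -8},{"fingers": 0,"x": 0,"y": 0,"z": 0,"ax": 0,"ay": 0,"az": -8},{"fingers": 0,"x": 0,"y": 0,"z": 0,"ax": 0,"ay": 0,"az": -8},{"fingers": 0,"x": 0,"y": 0,"z": 0,"ax": 0,"ay": 0,"az": -8}])

```text
t: 17.6
eef_pos: [0.4471, -0.2673, 0.2747]
tool_rot: [-0.0, 0.284, 0.959, -0.0]
contact_force: [-0.7, 1.2, -1.5]
gripper_width: 0.387
grasp_force: 50.0
```

Request:
jog_arm(rows=[{"fingers": 0,"x": 0,"y": 0,"z": 0,"ax": 0,"ay": 0,"az": -8},{"fingers": 0,"x": 0,"y": 0,"z": 0,"ax": 0,"ay": 0,"az": -8},{"fingers": 0,"x": 0,"y": 0,"z": 0,"ax": 0,"ay": 0,"az": -8},{"fingers": 0,"x": 0,"y": 0,"z": 0,"ax": 0,"ay": 0,"az": -8},{"fingers": 0,"x": 0,"y": 0,"z": 0,"ax": 0,"ay": 0,"az": 0},{"fingers": 0,"x": 0,"y": 0,"z": 0,"ax": 0,"ay": 0,"az": 0},{"fingers": 0,"x": 0,"y": 0,"z": 0,"ax": 0,"ay": 0,"az": 0},{"fingers": 0,"x": 0,"y": 0,"z": 0,"ax": 0,"ay": 0,"az": 0}])

```text
t: 18.4
eef_pos: [0.4475, -0.2673, 0.275]
tool_rot: [-0.0, 0.012, 1.0, 0.0]
contact_force: [0.2, -0.1, -1.3]
gripper_width: 0.39
grasp_force: 50.0
```

```bash
python3 -c "
from h import *
st((.442,.20,.2742))
a=cam('scene')
im=cv2.resize(a['pixels'][140:290,310:460,::-1],(600,600),interpolation=cv2.INTER_CUBIC)
cv2.imwrite('pics/b2.png',im)"
```

```text
t 18.4 p [ 0.4475 -0.2673  0.275 ] yaz 88.59 z [-0.  0. -1.] F [ 0.2 -0.1 -1.3] g 33.3 50.0 q [ 0.1   0.15  0.36  1.84 -0.06  1.16  2.03]
tool delta mm [ 17.  467.    0.8]
```

View pics/b2.png

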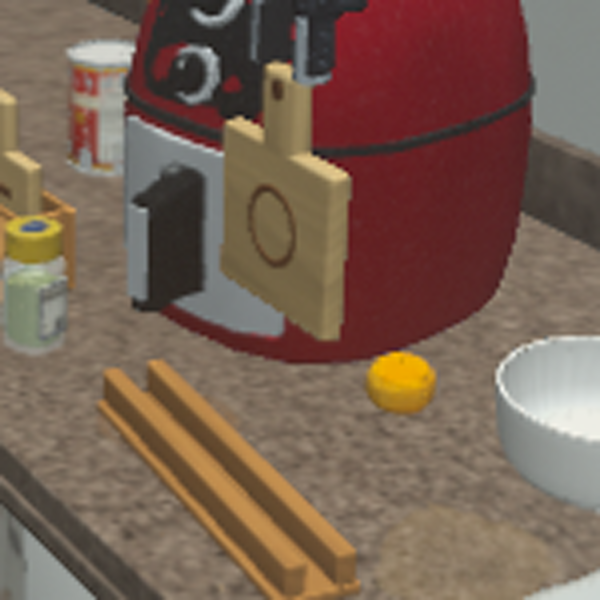

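Board B carries the ring, seen at (272,225), so it goes to the ring holder. The path passes in front of board A.

Request:
jog_arm(rows=[{"fingers": 0,"x": 1.4,"y": 40.5,"z": 0,"ax": 0,"ay": 0,"az": 0},{"fingers": 0,"x": 1.4,"y": 40.5,"z": 0,"ax": 0,"ay": 0,"az": 0},{"fingers": 0,"x": 1.4,"y": 40.5,"z": 0,"ax": 0,"ay": 0,"az": 0},{"fingers": 0,"x": 1.4,"y": 40.5,"z": 0,"ax": 0,"ay": 0,"az": 0},{"fingers": 0,"x": 1.4,"y": 40.5,"z": 0,"ax": 0,"ay": 0,"az": 0},{"fingers": 0,"x": 1.4,"y": 40.5,"z": 0,"ax": 0,"ay": 0,"az": 0},{"fingers": 0,"x": 1.4,"y": 40.5,"z": 0,"ax": 0,"ay": 0,"az": 0},{"fingers": 0,"x": 1.4,"y": 40.5,"z": 0,"ax": 0,"ay": 0,"az": 0}])

```text
t: 19.25
eef_pos: [0.4436, 0.0585, 0.2753]
tool_rot: [0.0, 0.012, 1.0, 0.0]
contact_force: [0.5, -0.8, -2.1]
gripper_width: 0.385
grasp_force: 50.1
```

Request:
jog_arm(rows=[{"fingers": 0,"x": 1.4,"y": 40.5,"z": 0,"ax": 0,"ay": 0,"az": 0},{"fingers": 0,"x": 1.4,"y": 40.5,"z": 0,"ax": 0,"ay": 0,"az": 0},{"fingers": 0,"x": 1.4,"y": 40.5,"z": 0,"ax": 0,"ay": 0,"az": 0},{"fingers": 0,"x": 1.4,"y": 40.5,"z": 0,"ax": 0,"ay": 0,"az": 0},{"fingers": 0,"x": 1.4,"y": 40.5,"z": 0,"ax": 0,"ay": 0,"az": 0},{"fingers": 0,"x": 1.4,"y": 40.5,"z": 0,"ax": 0,"ay": 0,"az": 0},{"fingers": 0,"x": -22.8,"y": 30.2,"z": 0,"ax": 0,"ay": 0,"az": 0},{"fingers": 0,"x": -22.8,"y": 30.2,"z": 0,"ax": 0,"ay": 0,"az": 0}])

```text
t: 20.05
eef_pos: [0.488, 0.3613, 0.2752]
tool_rot: [0.0, 0.011, 1.0, 0.0]
contact_force: [0.5, -0.3, -0.9]
gripper_width: 0.389
grasp_force: 50.1
```

Request:
jog_arm(rows=[{"fingers": 0,"x": -22.8,"y": 30.2,"z": 0,"ax": 0,"ay": 0,"az": 0},{"fingers": 0,"x": -22.8,"y": 30.2,"z": 0,"ax": 0,"ay": 0,"az": 0},{"fingers": 0,"x": 0,"y": 0,"z": 20,"ax": 0,"ay": 0,"az": 0},{"fingers": 0,"x": 0,"y": 0,"z": 20,"ax": 0,"ay": 0,"az": 0},{"fingers": 0,"x": 0,"y": 0,"z": 18,"ax": 0,"ay": 0,"az": 0},{"fingers": 0,"x": 0,"y": 0,"z": 0,"ax": 0,"ay": 0,"az": 0},{"fingers": 0,"x": 0,"y": 0,"z": 0,"ax": 0,"ay": 0,"az": 0},{"fingers": 0,"x": 0,"y": 0,"z": 0,"ax": 0,"ay": 0,"az": 0}])

```text
t: 20.85
eef_pos: [0.5356, 0.4192, 0.2185]
tool_rot: [0.001, 0.012, 1.0, 0.001]
contact_force: [0.6, 0.1, -2.2]
gripper_width: 0.39
grasp_force: 50.2
```

```bash
python3 -c "
from h import *
st((.536,.4185,.117))"
```

```text
t 20.85 p [0.5356 0.4192 0.2185] yaz 88.66 z [ 0.002  0.001 -1.   ] F [ 0.6  0.1 -2.2] g 33.3 50.2 q [-0.65  0.47 -0.16  1.51  0.08  1.16  0.73]
tool delta mm [ -0.2  -0.8 101.5]
```

Request:
jog_arm(rows=[{"fingers": 0,"x": 0,"y": 0,"z": 25,"ax": 0,"ay": 0,"az": 0},{"fingers": 0,"x": 0,"y": 0,"z": 25,"ax": 0,"ay": 0,"az": 0},{"fingers": 0,"x": 0,"y": 0,"z": 20,"ax": 0,"ay": 0,"az": 0},{"fingers": 0,"x": 0,"y": 0,"z": 15,"ax": 0,"ay": 0,"az": 0},{"fingers": 0,"x": 0,"y": 0,"z": 10,"ax": 0,"ay": 0,"az": 0},{"fingers": 0,"x": 0,"y": 0,"z": 6,"ax": 0,"ay": 0,"az": 0},{"fingers": 0,"x": 0,"y": 0,"z": 0,"ax": 0,"ay": 0,"az": 0},{"fingers": 0,"x": 0,"y": 0,"z": 0,"ax": 0,"ay": 0,"az": 0}])

```text
t: 21.65
eef_pos: [0.5355, 0.4191, 0.117]
tool_rot: [0.001, 0.012, 1.0, 0.001]
contact_force: [-0.0, 0.5, -0.6]
gripper_width: 0.388
grasp_force: 50.2
```

Request:
jog_arm(rows=[{"fingers": 0,"x": 0,"y": 0,"z": 3,"ax": 0,"ay": 0,"az": 0},{"fingers": 40,"x": 0,"y": 0,"z": 0,"ax": 0,"ay": 0,"az": 0},{"fingers": 50,"x": 0,"y": 0,"z": 0,"ax": 0,"ay": 0,"az": 0},{"fingers": 70,"x": 0,"y": 0,"z": 0,"ax": 0,"ay": 0,"az": 0},{"fingers": 85,"x": 0,"y": 0,"z": 0,"ax": 0,"ay": 0,"az": 0},{"fingers": 85,"x": 0,"y": 0,"z": 0,"ax": 0,"ay": 0,"az": 0},{"fingers": 85,"x": 0,"y": 0,"z": -15,"ax": 0,"ay": 0,"az": 0},{"fingers": 85,"x": 0,"y": 0,"z": -30,"ax": 0,"ay": 0,"az": 0}])

```text
t: 22.45
eef_pos: [0.5337, 0.4175, 0.1569]
tool_rot: [-0.002, 0.011, 1.0, -0.002]
contact_force: [-0.1, 0.6, 0.5]
gripper_width: 0.993
grasp_force: 0.0
```

Request:
jog_arm(rows=[{"fingers": 85,"x": 0,"y": 0,"z": -40,"ax": 0,"ay": 0,"az": 0},{"fingers": 85,"x": 0,"y": 0,"z": -40,"ax": 0,"ay": 0,"az": 0},{"fingers": 85,"x": 0,"y": 0,"z": -35,"ax": 0,"ay": 0,"az": 0},{"fingers": 85,"x": 0,"y": 30,"z": 0,"ax": 0,"ay": 0,"az": 0},{"fingers": 85,"x": 0,"y": 30,"z": 0,"ax": 0,"ay": 0,"az": 0},{"fingers": 85,"x": 0,"y": 0,"z": 0,"ax": 0,"ay": 0,"az": 0},{"fingers": 85,"x": 0,"y": 0,"z": 0,"ax": 0,"ay": 0,"az": 0},{"fingers": 85,"x": 0,"y": 0,"z": 0,"ax": 0,"ay": 0,"az": 0}])

```text
t: 23.25
eef_pos: [0.537, 0.4775, 0.2736]
tool_rot: [0.0, 0.012, 1.0, -0.0]
contact_force: [-0.7, -0.5, 0.2]
gripper_width: 0.997
grasp_force: 0.0
```

```bash
python3 -c "
from h import *
st()
a=cam('scene')
im=cv2.resize(a['pixels'][120:220,260:340,::-1],(480,600),interpolation=cv2.INTER_CUBIC)
cv2.imwrite('pics/b4.png',im)"
```

```text
t 23.25 p [0.537  0.4775 0.2736] yaz 88.61 z [ 0.001 -0.001 -1.   ] F [-0.7 -0.5  0.2] g 85.2 0.0 q [-0.71  0.51 -0.16  1.33  0.08  1.3   0.67]
```

View pics/b4.png

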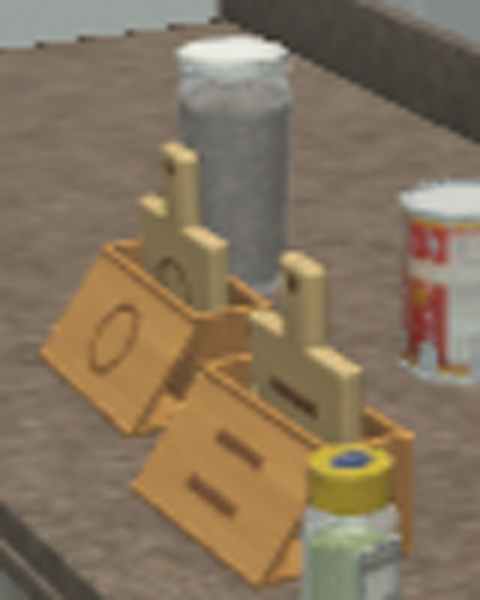

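Both boards stand in their matching holders with the marks to the front: the ring at (172,275) and a bar at (293,397). The gripper is clear of them.

```bash
python3 -c "
from station import bot
print(bot.hand_in())"
```

```text
the job is handed in; nothing more can be done
None
```

I read both boards before filing them; each now stands grip up in the holder with its own mark, mark to the front, and the job was handed in at about 23 s, though the hand-in returned no verdict.

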